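Turn the specimen carousel to bring the wide cup to the pointer

TASK

On the specimen carousel, gently push the finger tabs on the rim with your fingertips to turn the platter until the one wide, squat cup stands squarely in line with the flat pointer of the fixed stand, and leave it at rest there. Do not touch, lift or tip the cup or the vials that ride on the platter, and leave the other things on the table where they are.

Things in the scene. Friction and masses are not known exactly. Their poses are not given: they have to be found in the camera images.
- stand: Fixed dark steel stand: a disc 180 mm across, 20 mm high, with a flat pointer tongue (20 mm wide, 8 mm high) along its own -x axis, ending in a diamond head 211 mm from the centre. Origin on the turning axis, on the table; z up. Its -x axis (towards the robot, up to 0.6 rad either way) is the direction in which the cup must finally stand.
- pointer (a point): Centre of the diamond head of the pointer tongue, on its top face: 190 mm from the turning axis, 8 mm above the table.
- platter: Grey round platter, 230 mm across, 20 mm thick, turning both ways without stops about the stand's upright axis. A light friction (0.08 N m, about 0.6 N at the tabs) stops it almost at once when no longer pushed. Origin on the axis at its underside, 24 mm above the table (upper face at 44 mm). The cup's seat lies on its own -x axis. A hub 28 mm across rises 22 mm in its middle.
- tab (a point): Top of one of the platter's five finger tabs, 135 mm from the axis, 60 mm above the table. Tabs are upright radial blades, 10 mm thick, from the rim (115 mm) out to 152 mm from the axis, 24 to 60 mm above the table. This one is 36 degrees anticlockwise (from above) from the cup, the others every 72 degrees on. Fingers come down outside the rim between tabs and push one sideways.
- cup_seat (a point): Middle of the cup's seat on the platter's upper face. The five seats are low ring fences (10 mm high for the cup, 16 mm for the vials), 80 mm from the axis and 72 degrees apart; tabs stand midway between them.
- cup: The wide, squat specimen cup, loose in its seat on the platter: 49 mm across, 40 mm tall, clear plastic with a white lid, its top 84 mm above the table. The only wide one; the other four are slim vials. Origin at the centre of its underside, z up.
- vial1: Slim capped specimen vial, loose, standing in a seat of the platter: 23 mm across, 54 mm tall, clear plastic with a white cap. Origin at the centre of its underside, z up. Seat 72 degrees anticlockwise from the cup, seen from above. Its top is 98 mm above the table.
- vial2: Slim capped specimen vial, loose, standing in a seat of the platter: 23 mm across, 54 mm tall, clear plastic with a white cap. Origin at the centre of its underside, z up. Seat 144 degrees anticlockwise from the cup.
- vial3: Slim capped specimen vial, loose, standing in a seat of the platter: 23 mm across, 54 mm tall, clear plastic with a white cap. Origin at the centre of its underside, z up. Seat 216 degrees anticlockwise from the cup.
- vial4: Slim capped specimen vial, loose, standing in a seat of the platter: 23 mm across, 54 mm tall, clear plastic with a white cap. Origin at the centre of its underside, z up. Seat 288 degrees anticlockwise from the cup.
- sanitizer: Loose pump bottle of hand sanitizer, 75 x 50 mm, 168 mm tall, standing beside the carousel; to be left alone. Origin at the centre of its underside.
- rack: Loose white tube rack, 120 x 80 mm, with 15 capped tubes in it, 84 mm tall over the caps, standing beside the carousel; to be left alone. Origin at the centre of its underside.
- swabbox: Loose cardboard box of swabs, 70 x 180 mm, 52 mm tall, beyond the carousel; to be left alone. Origin at the centre of its underside.

How it is judged:
By the outcome, as a careful person would: the job done as asked, in the order asked, and still so for the second after the job is handed in, with the robot touching nothing.
It also fails if it takes over 61 s, if anything falls off the work surface, if the arm or the gripper's body presses on something with over 40 N, if the wrist force passes 120 N, or if a joint passes its speed limit or range.

ROBOT

A 6-joint arm with a two-finger parallel gripper is mounted at the origin on the work surface. World frame = base frame: x ahead of the robot, y to its left, z up, the work surface at z = 0. Lengths are in m, angles in rad, forces in N, time in s.
With the tool pointing down it reaches from about 0.35 to 0.725 m from the base axis. Payload 4.3 kg.
Tool frame: the origin (TCP) lies midway between the tips of the shut fingers; the grasp point (between the pads) lies robot.tcp_to_grasp behind it (robot.tcp_to_grasp is the distance from the TCP to the grasp point, in m); z points along the fingers, y is the line along which they close (so a half turn about z gives the same grasp; the last joint's range is limited). The gripper opens to 85 mm and grips with 20 to 120 N. Pads are 22 mm wide; open, the fingers measure 114 mm over their backs; the gripper's body (76 mm by 85 mm) begins 54 mm behind the grasp point. The pads swing forward as they close: fully open they stand 13 mm farther back than shut.
Start: joints at [1.182, 0.377, 0.081, 1.274, 0, 1.46], TCP at [0.158, 0.553, 0.231] pointing down, gripper open.
Joint ranges: [-2.72, 2.72], [-0.84, 1.66], [-1.02, 1.22], [-1.77, 2.12], [-1.37, 1.28], [-3.14, 3.14]. Speed limits (rad/s): [2.57, 2.57, 3.14, 3.14, 3.14, 3.14].

INTERFACE

Orientations are given as a unit quaternion [w, x, y, z].
In Python, from plant import telemetry, eyes, ticket, finder, robot gives the robot as it stands.
- The arm moves only by the tool send_rows, never from a script. Its argument "plan" is a list of rows, each a list of 5 numbers: the opening, from -1 (shut) to 1 (fully open), so that 0 is half open, then the shift along the world's x, y, z in m, then the turn about the world's z in rad. A call has 1 to 12 rows; each row shifts and turns the commanded pose from where the row before left it; what a row does not reach is not made up. A row lasts 1/10 s, in which the tool goes at most 50 mm and 8.59 degrees, less where a joint would pass 70% of its speed; a pose out of reach is approached as far as the arm can. A call is refused whole if a number of a shift passes 0.05 or a number of a turn 0.15, either way. A call with a gripper value outside its range is refused whole. The fingers move at their own pace and stop on an object; the grip force is fixed at half the most. Time passes only in rows, so rows that do not move let the fingers close. It gives the time, the measured TCP pose, the force, the opening and the grip force at its end, in the units of the state.
- telemetry.sense(): the state, without advancing time (a new reading comes with each control period).
- eyes.read_camera(name): name is "scene" or "top" or "wrist"; returns a dict with "frame" (400x640x3 uint8, red, green, blue), "z_map" (400x640 float32, m along the optical axis (not along the pixel's ray), 0 where there is no reading), "fx", "fy", "cx", "cy" (pixels), "rvec" (rotation vector, rad) and "tvec" (3), from world to camera coordinates, as OpenCV has them; the wrist camera has in their place "hand_eye" (4x4, takes a point from camera to tool coordinates, whose origin is the TCP and whose axes are the flange's). Camera axes: x right, y down, z forward; pixel columns grow to the right and rows downward; lengths in m; the calibration is good to about 2 mm. A picture is of the moment at which its call begins: read the wrist's pose just before it.
- ticket.hand_in(): hands the job in; it is judged then, once.
Trained networks look in the newest picture that a camera, given by its name, has taken for a name from the list of things; names that differ only in an ending like _2 or _b are one class to them, and where a whole thing is asked for, a point or a joint stands for the part that bears it (a point fixed in the world has none). Each returns a list of dicts, best first, with "p" (0 to 1); they miss things now and then, are a little off and sometimes report something else, mostly with a low value. They report only what shows in the picture. A call takes as long as a camera call.
- finder.find_in(target, camera): "at" ([column, row] in pixels, amid what is visible of it).
- finder.outline_of(target, camera): "pixels" (400x640 bool, what is visible of it) and "at" ([column, row] in pixels, amid what is visible of it).
- finder.landmark_of(target, camera): "at" ([column, row] in pixels: a listed point, or the origin of a listed thing).
The state is a dict: "clock": time; "joints": joint angles; "dq": joint speeds; "effort": joint torques, N m; "eef_pos": TCP position; "tool_rot": TCP orientation; "contact_force": force on the tool from outside, world axes, zero at the start; "wrist_torque": the same for the moment, N m; "grip_width": opening from 0.0 (shut) to 1.0 (fully open); "finger_force": force on a finger pad.
Only numpy, scipy, OpenCV 4.12 (cv2) and the standard library are available. Lean on these libraries where they do the work, as an engineer would, in place of code of your own. Each camera call takes 0.05 s, during which the arm holds its last target. There are 200 camera calls.

## Working session

There is one attempt and no reset: what is moved stays moved. The work goes in short steps, Python scripts to look and compute and a tool call to move; the robot and the scene stay as the last step left them, time stands still between calls to the robot, and variables do not carry over. Pictures are saved under pics/ and viewed, at most 10 in all, crops included, and the job is handed in when it is done.

Besides the shell and the picture viewer there is one more tool, called by a JSON object that holds its "op" and its "data", one argument or row to a line. send_rows: Moves the arm, as the interface text tells. Its arguments: {"type":"object","properties":{"plan":{"type":"array","items":{"type":"array","items":{"type":"number"}}}},"required":["plan"]}

```bash
mkdir -p pics; cat > h.py <<'E'
import numpy as np, cv2
from plant import telemetry, eyes, ticket, finder, robot
def ray(c,uv,z):
    """world point on plane z seen at pixel uv"""
    R,_=cv2.Rodrigues(np.array(c["rvec"],float)); t=np.array(c["tvec"],float).ravel()
    d=R.T@np.array([(uv[0]-c["cx"])/c["fx"],(uv[1]-c["cy"])/c["fy"],1]); o=-R.T@t
    return o+d*(z-o[2])/d[2]
def save(c,n): cv2.imwrite(f"pics/{n}.png",c["frame"][:,:,::-1])
E
python3 - <<'E'
from h import *
np.set_printoptions(precision=4,suppress=True)
for n in ("top","scene"):
    c=eyes.read_camera(n); save(c,n+"0")
    for t,z in (("stand",0),("pointer",.008),("platter",.024),("tab",.06),("cup_seat",.044),("cup",.044),("vial1",.044),("sanitizer",0),("rack",0),("swabbox",0)):
        for r in finder.landmark_of(t,n)[:5 if t in("tab","vial1") else 1]: print(n,t,round(r["p"],2),np.round(r["at"]),ray(c,r["at"],z)[:2])
s=telemetry.sense(); print(s["clock"],s["eef_pos"],s["tool_rot"],s["grip_width"],robot.tcp_to_grasp)
E
```

```text
top pointer 0.65 [325. 289.] [ 0.3757 -0.0039]
top platter 0.75 [341. 219.] [ 0.5599 -0.0373]
top tab 0.91 [297. 195.] [0.6118 0.0816]
top cup_seat 0.85 [322. 195.] [0.6196 0.016 ]
top cup 0.72 [325. 194.] [0.6215 0.0091]
top vial1 0.59 [359. 193.] [ 0.6299 -0.0811]
top vial1 0.58 [311. 224.] [0.5406 0.0423]
top vial1 0.49 [371. 232.] [ 0.5268 -0.1162]
top vial1 0.38 [340. 247.] [ 0.484  -0.0375]
top sanitizer 0.62 [342. 217.] [ 0.5712 -0.0396]
top rack 0.83 [165. 242.] [0.4769 0.4346]
top swabbox 0.59 [355. 134.] [ 0.815  -0.0679]
scene pointer 0.58 [289. 173.] [ 0.3678 -0.0061]
scene platter 0.62 [303. 220.] [ 0.5535 -0.0322]
scene tab 0.62 [359. 214.] [0.6132 0.1052]
scene cup_seat 0.76 [325. 230.] [0.6161 0.0075]
scene cup 0.89 [325. 234.] [0.6283 0.0015]
scene vial1 0.68 [272. 217.] [ 0.5268 -0.1098]
scene vial1 0.66 [328. 204.] [0.5419 0.0454]
scene vial1 0.57 [293. 197.] [ 0.4833 -0.0339]
scene vial1 0.57 [291. 240.] [ 0.6132 -0.0865]
scene sanitizer 0.62 [159. 279.] [ 0.5717 -0.4276]
scene rack 0.78 [430. 156.] [0.461  0.4311]
scene swabbox 0.89 [332. 311.] [ 0.8134 -0.0556]
1.1 [0.1582 0.5528 0.2313] [0.     0.1389 0.9903 0.0001] 1.005278955981955 0.0187
```

View pics/top0.png

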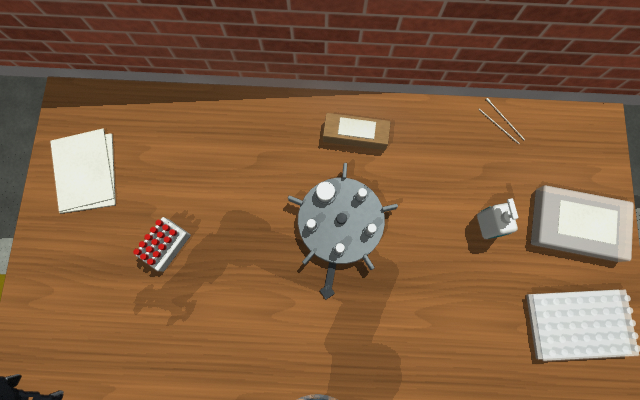

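View pics/scene0.png

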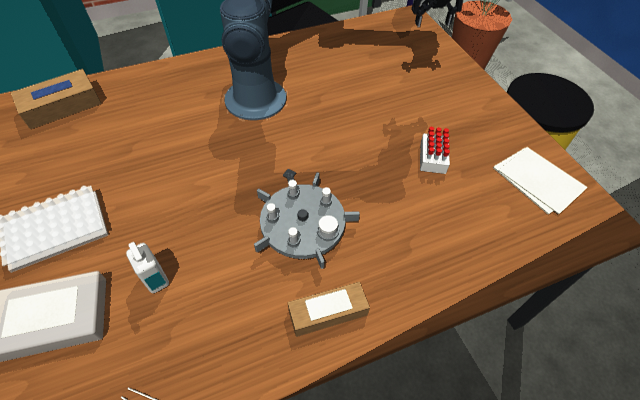

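The views agree: the carousel axis is near (0.559, -0.037), the cup at about 32°, the pointer at about 170° and the tab at about 68°. In the top image the cup is at (325,192), the pointer tip at (327,292) and the tab to push at (296,202). I'll push that tab about 138° anticlockwise, moving round the left side to the front. First I'll shut the fingers and approach from above.

{"op": "send_rows", "data": {
  "plan": [
    [-1, 0.03, -0.03, 0, 0],
    [-1, 0.03, -0.03, 0, 0],
    [-1, 0.03, -0.03, 0, 0],
    [-1, 0.03, -0.03, 0, 0],
    [-1, 0.03, -0.03, 0, 0],
    [-1, 0.03, -0.03, 0, 0],
    [-1, 0.03, -0.03, 0, 0],
    [-1, 0.03, -0.03, 0, 0],
    [-1, 0.03, -0.03, 0, 0],
    [-1, 0.03, -0.03, 0, 0],
    [-1, 0.03, -0.03, 0, 0],
    [-1, 0, 0, 0, 0]
  ]
}}

```text
clock: 2.3
eef_pos: [0.4917, 0.2194, 0.2312]
tool_rot: [0.001, 0.142, 0.99, -0.0]
contact_force: [-1.2, 1.4, 0.9]
grip_width: -0.001
finger_force: 0.0
```

```bash
python3 - <<'E'
from h import *
np.set_printoptions(precision=4,suppress=True)
c=eyes.read_camera("top"); R,_=cv2.Rodrigues(np.array(c["rvec"],float)); t=np.ravel(c["tvec"])
v,u=np.mgrid[:400,:640]; d=c["z_map"]
P=np.stack([(u-c["cx"])/c["fx"]*d,(v-c["cy"])/c["fy"]*d,d],-1); W=(P-t)@R
# tabs: z about .06, r .12-.155 ; platter circle
C=np.array([.559,-.0365]); q=W[...,:2]-C; r=np.hypot(q[...,0],q[...,1]); a=np.degrees(np.arctan2(q[...,1],q[...,0]))
m=(abs(W[...,2]-.044)<.006)&(r<.125); print("platter",m.sum(),cv2.minEnclosingCircle(W[m][:,:2].astype(np.float32)))
m=(W[...,2]>.05)&(W[...,2]<.068)&(r>.123)&(r<.155)&(d>0)
ph=np.angle(np.exp(1j*np.radians((a[m])*5)).mean(),deg=True)/5; print("tabs n",m.sum(),"phase",ph+72*np.arange(-2,3), "cup",ph+72*np.arange(-2,3)-36)
m=(W[...,2]>.078)&(W[...,2]<.09)&(r<.12); print("cup",m.sum(),W[m].mean(0),np.degrees(np.arctan2(*(W[m].mean(0)[:2]-C)[::-1])))
for z in (.098,): 
  m=(W[...,2]>.091)&(W[...,2]<.105)&(r<.12); print("vials",m.sum(),np.median(W[m],0))
m=(W[...,2]>.004)&(W[...,2]<.013)&(r>.15)&(r<.215)&(abs(abs(a)-170)<25); print("ptr",m.sum(),np.degrees(np.arctan2(*(W[m].mean(0)[:2]-C)[::-1])),W[m].mean(0))
s=telemetry.sense(); print(s["clock"],s["eef_pos"],s["grip_width"])
E
```

```text
platter 4895 ((0.5568369030952454, -0.03478622809052467), 0.12317629903554916)
tabs n 223 phase [-145.6422  -73.6422   -1.6422   70.3578  142.3578] cup [-181.6422 -109.6422  -37.6422   34.3578  106.3578]
cup 288 [0.62   0.0062 0.0837] 35.01846943834287
vials 267 [ 0.5323 -0.074   0.0973]
ptr 231 173.55106393577213 [ 0.3804 -0.0163  0.0071]
2.35 [0.4898 0.2211 0.2312] -0.0001736811151562638
```

{"op": "send_rows", "data": {
  "plan": [
    [-1, 0.027, -0.025, 0, 0],
    [-1, 0.027, -0.025, 0, 0],
    [-1, 0.027, -0.025, 0, 0],
    [-1, 0.027, -0.025, 0, 0],
    [-1, 0.027, -0.025, 0, 0],
    [-1, 0.027, -0.025, 0, 0],
    [-1, 0, 0, 0, 0],
    [-1, 0, 0, -0.03, 0],
    [-1, 0, 0, -0.03, 0],
    [-1, 0, 0, -0.03, 0],
    [-1, 0, 0, 0, 0],
    [-1, 0, 0, 0, 0]
  ]
}}

```text
clock: 3.55
eef_pos: [0.6491, 0.0742, 0.1416]
tool_rot: [-0.001, 0.138, 0.99, 0.0]
contact_force: [0.7, -0.5, -0.1]
grip_width: -0.001
finger_force: 0.0
```

```bash
python3 - <<'E'
from h import *
c=eyes.read_camera("top"); f=cv2.resize(c["frame"][120:320,200:460],None,fx=3,fy=3); 
c2=eyes.read_camera("scene"); g=cv2.resize(c2["frame"][120:320,200:460],None,fx=3,fy=3)
cv2.imwrite("pics/a1.png",cv2.resize(np.vstack([f,g]),(390*1,600))[:,:,::-1])
s=telemetry.sense(); print(s["eef_pos"])
C=np.array([.557,-.035]); 
for k in range(48,202,3):
    a=np.radians([k,k+3]); print(k,np.round(.142*np.array([np.cos(a[1])-np.cos(a[0]),np.sin(a[1])-np.sin(a[0])]),4))
E
```

```text
[0.65118849 0.07364891 0.14367798]
48 [-0.0057  0.0048]
51 [-0.0059  0.0045]
54 [-0.0061  0.0042]
57 [-0.0063  0.0039]
60 [-0.0065  0.0035]
63 [-0.0067  0.0032]
66 [-0.0069  0.0028]
69 [-0.007   0.0025]
72 [-0.0071  0.0021]
75 [-0.0072  0.0017]
78 [-0.0073  0.0014]
81 [-0.0074  0.001 ]
84 [-0.0074  0.0006]
87 [-0.0074  0.0002]
90 [-0.0074 -0.0002]
93 [-0.0074 -0.0006]
96 [-0.0074 -0.001 ]
99 [-0.0073 -0.0014]
102 [-0.0072 -0.0017]
105 [-0.0071 -0.0021]
108 [-0.007  -0.0025]
111 [-0.0069 -0.0028]
114 [-0.0067 -0.0032]
117 [-0.0065 -0.0035]
120 [-0.0063 -0.0039]
123 [-0.0061 -0.0042]
126 [-0.0059 -0.0045]
129 [-0.0057 -0.0048]
132 [-0.0054 -0.0051]
135 [-0.0051 -0.0054]
138 [-0.0048 -0.0057]
141 [-0.0045 -0.0059]
144 [-0.0042 -0.0061]
147 [-0.0039 -0.0063]
150 [-0.0035 -0.0065]
153 [-0.0032 -0.0067]
156 [-0.0028 -0.0069]
159 [-0.0025 -0.007 ]
162 [-0.0021 -0.0071]
165 [-0.0017 -0.0072]
168 [-0.0014 -0.0073]
171 [-0.001  -0.0074]
174 [-0.0006 -0.0074]
177 [-0.0002 -0.0074]
180 [ 0.0002 -0.0074]
183 [ 0.0006 -0.0074]
186 [ 0.001  -0.0074]
189 [ 0.0014 -0.0073]
192 [ 0.0017 -0.0072]
195 [ 0.0021 -0.0071]
198 [ 0.0025 -0.007 ]
201 [ 0.0028 -0.0069]
```

View pics/a1.png

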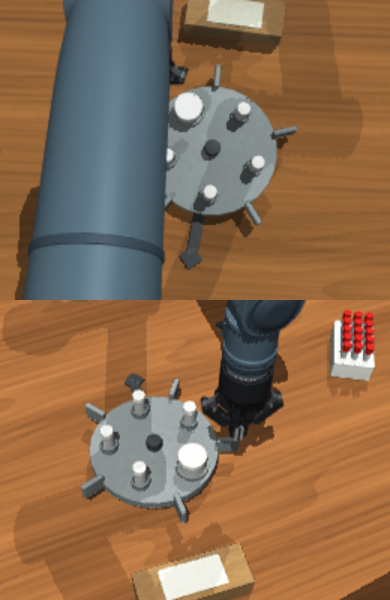

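The shut knuckles stick out along the closing line. I'll turn the tool so that line runs tangent to the rim, about -116° at the start, and keep turning it with the arc.

{"op": "send_rows", "data": {
  "plan": [
    [-1, 0, 0, 0, -0.145],
    [-1, 0, 0, 0, -0.145],
    [-1, 0, 0, 0, -0.145],
    [-1, 0, 0, 0, -0.145],
    [-1, 0, 0, 0, -0.145],
    [-1, 0, 0, 0, -0.145],
    [-1, 0, 0, 0, -0.145],
    [-1, 0, 0, 0, -0.145],
    [-1, 0, 0, 0, -0.145],
    [-1, 0, 0, 0, -0.145],
    [-1, 0, 0, 0, -0.145],
    [-1, 0, 0, 0, -0.145]
  ]
}}

```text
clock: 4.85
eef_pos: [0.6517, 0.0731, 0.144]
tool_rot: [0.001, 0.848, 0.53, 0.002]
contact_force: [-0.4, 0.1, 0.2]
grip_width: 0.004
finger_force: 0.0
```

{"op": "send_rows", "data": {
  "plan": [
    [-1, 0, 0, 0, -0.145],
    [-1, 0, 0, 0, -0.145],
    [-1, 0, 0, 0, 0],
    [-1, 0, 0, -0.02, 0],
    [-1, 0, 0, -0.02, 0],
    [-1, 0, 0, -0.02, 0],
    [-1, 0, 0, -0.02, 0],
    [-1, 0, 0, 0, 0],
    [-1, 0, 0, 0, 0]
  ]
}}

```text
clock: 5.75
eef_pos: [0.6507, 0.073, 0.0624]
tool_rot: [0.0, 0.914, 0.405, 0.0]
contact_force: [0.4, -0.3, 1.0]
grip_width: 0.002
finger_force: 0.0
```

```bash
python3 - <<'E'
from h import *
c2=eyes.read_camera("scene"); cv2.imwrite("pics/a2.png",cv2.resize(c2["frame"][120:320,200:460],None,fx=3,fy=3)[:,:,::-1])
s=telemetry.sense(); p=s["eef_pos"]; q=s["tool_rot"]; d=p[:2]-np.array([.557,-.035])
print(p,"r",np.hypot(*d),"ang",np.degrees(np.arctan2(d[1],d[0])),"yaw",np.degrees(2*np.arctan2(q[2],q[1]))-180,s["joints"],s["contact_force"],s["clock"])
E
```

```text
[0.65139006 0.07293754 0.06306772] r 0.14338757423358114 ang 48.83070031193888 yaw -132.20475117788703 [ 1.48049855e-02  6.25304484e-01  3.93740616e-02  9.82380782e-01
 -4.48057454e-05  2.32221312e+00] [ 0.36015193 -0.21403379  0.40227695] 5.8
```

View pics/a2.png

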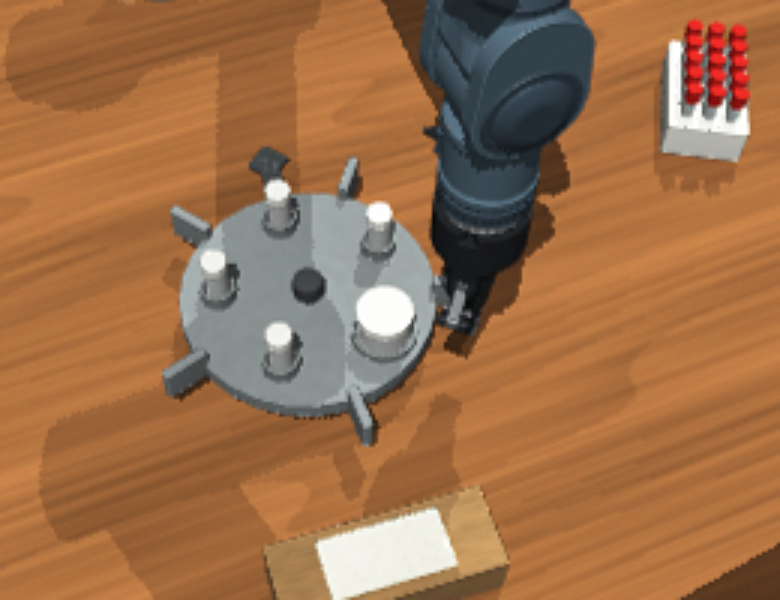

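The fingers are just outside the rim next to the cup (near crop pixel (460,310)), behind the tab and clear of everything. I'll go down 20 mm and start the arc.

{"op": "send_rows", "data": {
  "plan": [
    [-1, 0, 0, -0.01, 0],
    [-1, 0, 0, -0.01, 0],
    [-1, -0.0057, 0.0048, 0, 0.052],
    [-1, -0.0059, 0.0045, 0, 0.052],
    [-1, -0.0061, 0.0042, 0, 0.052],
    [-1, -0.0063, 0.0039, 0, 0.052],
    [-1, -0.0065, 0.0035, 0, 0.052],
    [-1, -0.0067, 0.0032, 0, 0.052],
    [-1, -0.0069, 0.0028, 0, 0.052],
    [-1, -0.007, 0.0025, 0, 0.052],
    [-1, -0.0071, 0.0021, 0, 0.052],
    [-1, 0, 0, 0, 0]
  ]
}}

```text
clock: 7.0
eef_pos: [0.5909, 0.1046, 0.0408]
tool_rot: [-0.0, 0.796, 0.606, -0.001]
contact_force: [-0.2, 0.2, -0.3]
grip_width: -0.0
finger_force: 0.0
```

```bash
cat > st.py <<'E'
from h import *
s=telemetry.sense(); p=s["eef_pos"]; q=s["tool_rot"]; d=p[:2]-np.array([.557,-.035])
print(p,"r",np.hypot(*d),"ang",np.degrees(np.arctan2(d[1],d[0]))%360,"yaw",np.degrees(2*np.arctan2(q[2],q[1]))-180,s["contact_force"],s["clock"])
E
python3 st.py; python3 - <<'E'
from h import *
c2=eyes.read_camera("scene"); cv2.imwrite("pics/a3.png",cv2.resize(c2["frame"][120:320,200:460],None,fx=3,fy=3)[:,:,::-1])
E
```

```text
[0.59089632 0.10456734 0.04083411] r 0.1436245216342066 ang 76.34903942896523 yaw -105.43276983694662 [-0.1834307   0.20796779 -0.32457871] 7.0
```

View pics/a3.png

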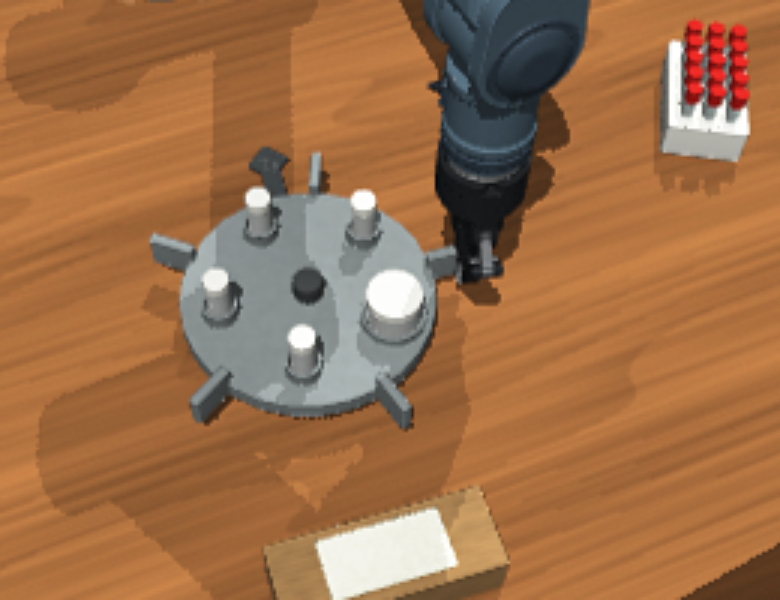

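The push works: the platter has turned about 15° and the finger presses the tab. I'll carry on with the arc, 3 mm further in.

{"op": "send_rows", "data": {
  "plan": [
    [-1, -0.0072, 0.0007, 0, 0.052],
    [-1, -0.0073, 0.0004, 0, 0.052],
    [-1, -0.0074, 0.0, 0, 0.052],
    [-1, -0.0074, 0.0006, 0, 0.052],
    [-1, -0.0074, 0.0002, 0, 0.052],
    [-1, -0.0074, -0.0002, 0, 0.052],
    [-1, -0.0074, -0.0006, 0, 0.052],
    [-1, -0.0074, -0.001, 0, 0.052],
    [-1, -0.0073, -0.0014, 0, 0.052],
    [-1, -0.0072, -0.0017, 0, 0.052],
    [-1, -0.0071, -0.0021, 0, 0.052],
    [-1, -0.007, -0.0025, 0, 0.052]
  ]
}}

```text
clock: 8.25
eef_pos: [0.5052, 0.0968, 0.0414]
tool_rot: [0.0, 0.571, 0.821, 0.001]
contact_force: [0.5, 0.5, -0.1]
grip_width: -0.004
finger_force: 0.3
```

{"op": "send_rows", "data": {
  "plan": [
    [-1, -0.0069, -0.0028, 0, 0.052],
    [-1, -0.0067, -0.0032, 0, 0.052],
    [-1, -0.0065, -0.0035, 0, 0.052],
    [-1, -0.0063, -0.0039, 0, 0.052],
    [-1, -0.0061, -0.0042, 0, 0.052],
    [-1, -0.0059, -0.0045, 0, 0.052],
    [-1, -0.0057, -0.0048, 0, 0.052],
    [-1, -0.0054, -0.0051, 0, 0.052],
    [-1, -0.0051, -0.0054, 0, 0.052],
    [-1, -0.0048, -0.0057, 0, 0.052],
    [-1, -0.0045, -0.0059, 0, 0.052],
    [-1, 0, 0, 0, 0]
  ]
}}

```text
clock: 9.45
eef_pos: [0.4406, 0.0472, 0.0413]
tool_rot: [-0.0, 0.318, 0.948, -0.0]
contact_force: [0.1, -0.1, 0.9]
grip_width: 0.002
finger_force: 0.0
```

```bash
python3 st.py; cat > ph.py <<'E'
from h import *
import sys
# platter phase: tab blades and caps from the depth of both fixed cameras, fingers masked by sector
np.set_printoptions(precision=4,suppress=True)
def ph(n,C,lo=None):
    c=eyes.read_camera(n); R,_=cv2.Rodrigues(np.array(c["rvec"],float)); t=np.ravel(c["tvec"])
    v,u=np.mgrid[:400,:640]; d=c["z_map"]
    W=(np.stack([(u-c["cx"])/c["fx"]*d,(v-c["cy"])/c["fy"]*d,d],-1)-t)@R
    q=W[...,:2]-C; r=np.hypot(q[...,0],q[...,1]); a=np.degrees(np.arctan2(q[...,1],q[...,0]))%360
    z=W[...,2]
    free=np.ones_like(r,bool) if lo is None else abs((a-lo+180)%360-180)>35
    m=(z>.056)&(z<.064)&(r>.125)&(r<.15)&(d>0)&free
    print(n,"tabs",m.sum(),(np.angle(np.exp(5j*np.radians(a[m])).mean(),deg=True)/5-36)%72+72*np.arange(1,3))
    m=(z>.079)&(z<.089)&(r<.115)&(r>.05)&(d>0)&free
    x=np.median(W[m],0); print(n,"cup",m.sum(),x,np.degrees(np.arctan2(x[1]-C[1],x[0]-C[0]))%360)
    m=(z>.093)&(z<.103)&(r<.1)&(r>.06)&(d>0)&free
    print(n,"vials",m.sum(),np.angle(np.exp(5j*np.radians(a[m])).mean(),deg=True)/5%72+72*np.arange(1,3))
    return c
if __name__=="__main__":
    for n in ("scene","top"): c=ph(n,np.array([.557,-.035]),float(sys.argv[1]) if len(sys.argv)>1 else None)
E
python3 ph.py 145
```

```text
[0.44057425 0.04722367 0.04129644] r 0.1425331044399061 ang 144.76901250433832 yaw -37.0523354349412 [ 0.0609211  -0.09051052  0.90069366] 9.45
scene tabs 123 [116.9494 188.9494]
scene cup 134 [0.5412 0.0245 0.0829] 104.8679841362324
scene vials 225 [117.0168 189.0168]
top tabs 131 [116.8095 188.8095]
top cup 16 [ 0.5775 -0.0634  0.0859] 305.75153517716575
top vials 249 [117.0157 189.0157]
```

```bash
python3 - <<'E'
from h import *
C=np.array([.557,-.035]); vis=[]
for n in ("scene","top"):
    c=eyes.read_camera(n)
    R,_=cv2.Rodrigues(np.array(c["rvec"],float)); t=np.ravel(c["tvec"])
    v,u=np.mgrid[:400,:640]; dirs=np.stack([(u-c["cx"])/c["fx"],(v-c["cy"])/c["fy"],np.ones_like(u,float)],-1)@R
    o=-R.T@t; X=o+dirs*((.008-o[2])/dirs[...,2])[...,None]
    q=X[...,:2]-C; r=np.hypot(q[...,0],q[...,1]); a=np.degrees(np.arctan2(q[...,1],q[...,0]))%360
    f=c["frame"].astype(int); grey=(f.max(-1)-f.min(-1)<25)&(f.max(-1)<110)
    m=grey&(r>.155)&(r<.215)&(abs(a-171)<9)
    for lo,hi in((.155,.17),(.17,.215),(.155,.215)):
        k=m&(r>lo)&(r<hi); p=X[k][:,:2].mean(0)-C; print(n,lo,hi,k.sum(),p+C,np.degrees(np.arctan2(p[1],p[0])))
    for l in finder.landmark_of("pointer",n)[:1]+finder.landmark_of("stand",n)[:1]: print(l)
    g=c["frame"].copy(); g[m]=[255,0,255]; vis.append(cv2.resize(g[130:310,240:400],None,fx=3,fy=3,interpolation=0))
cv2.imwrite("pics/p.png",cv2.resize(np.hstack(vis),(800,450))[:,:,::-1])
E
```

```text
scene 0.155 0.17 21 [ 0.396147   -0.00868855] 170.71014232968514
scene 0.17 0.215 80 [ 0.37195394 -0.00734583] 171.50034768977997
scene 0.155 0.215 101 [ 0.37698418 -0.00762501] 171.35328163227916
{'at': [287.0, 173.4], 'p': 0.66}
top 0.155 0.17 49 [ 0.39618424 -0.01096732] 171.5004881787708
top 0.17 0.215 173 [ 0.37085671 -0.0048263 ] 170.79248357124916
top 0.155 0.215 222 [ 0.37644702 -0.00618175] 170.93145515423657
{'at': [325.2, 289.1], 'p': 0.71}
```

View pics/p.png

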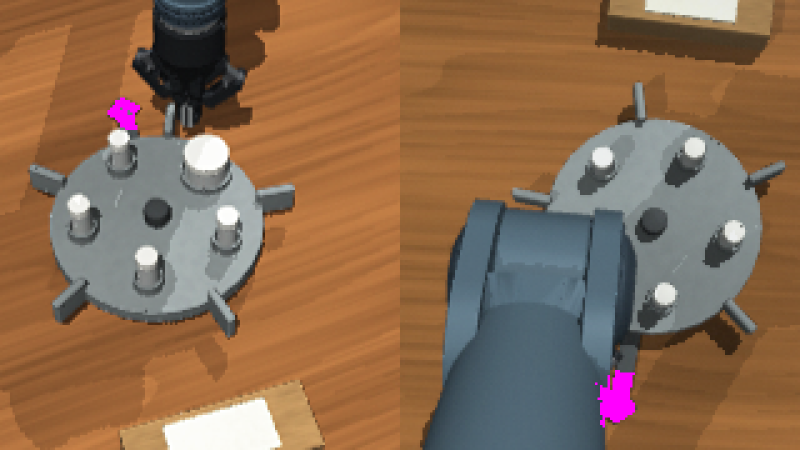

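The magenta covers the diamond and tongue in both views, which puts the pointer at about 171.2°. The cup is at 117°, so about 54° remain. I'll push about 48° now and then check.

{"op": "send_rows", "data": {
  "plan": [
    [-1, -0.0042, -0.0061, 0, 0.052],
    [-1, -0.0039, -0.0063, 0, 0.052],
    [-1, -0.0035, -0.0065, 0, 0.052],
    [-1, -0.0032, -0.0067, 0, 0.052],
    [-1, -0.0028, -0.0069, 0, 0.052],
    [-1, -0.0025, -0.007, 0, 0.052],
    [-1, -0.0021, -0.0071, 0, 0.052],
    [-1, -0.0017, -0.0072, 0, 0.052],
    [-1, -0.0014, -0.0073, 0, 0.052],
    [-1, -0.001, -0.0074, 0, 0.052],
    [-1, -0.0006, -0.0074, 0, 0.052],
    [-1, -0.0002, -0.0074, 0, 0.052]
  ]
}}

```text
clock: 11.05
eef_pos: [0.4138, -0.0356, 0.0414]
tool_rot: [0.0, 0.009, 1.0, 0.0]
contact_force: [0.2, 1.0, 1.3]
grip_width: -0.001
finger_force: 0.3
```

{"op": "send_rows", "data": {
  "plan": [
    [-1, 0.0002, -0.0074, 0, 0.052],
    [-1, 0.0006, -0.0074, 0, 0.052],
    [-1, 0.001, -0.0074, 0, 0.052],
    [-1, 0.0006, -0.0037, 0, 0.026],
    [-1, 0, 0, 0, 0]
  ]
}}

```text
clock: 11.55
eef_pos: [0.4163, -0.0618, 0.0414]
tool_rot: [0.0, -0.08, 0.997, -0.0]
contact_force: [0.8, 0.0, 0.5]
grip_width: 0.001
finger_force: 0.0
```

```bash
python3 st.py;python3 ph.py 190
```

```text
[ 0.416295   -0.06180339  0.04139759] r 0.1432351854364397 ang 190.78525579485 yaw 9.188253177357439 [0.75935678 0.00395056 0.49180733] 11.55
scene tabs 119 [ 90.7437 162.7437]
scene cup 109 [0.5131 0.0005 0.0834] 141.04065056400745
scene vials 224 [ 90.7929 162.7929]
top tabs 125 [ 90.6479 162.6479]
top cup 75 [0.491  0.0032 0.0835] 149.92452826270016
top vials 199 [ 90.671 162.671]
```

Cup is at 162.7°, with 8.5° to go. Slow steps from here.

{"op": "send_rows", "data": {
  "plan": [
    [-1, 0.0007, -0.0034, 0, 0.025],
    [-1, 0.0008, -0.0034, 0, 0.025],
    [-1, 0.0009, -0.0034, 0, 0.025],
    [-1, 0.001, -0.0034, 0, 0.025],
    [-1, 0.0011, -0.0034, 0, 0.025],
    [-1, 0.0008, -0.0022, 0, 0.015],
    [-1, 0, 0, 0, 0],
    [-1, 0, 0, 0, 0]
  ]
}}

```text
clock: 12.45
eef_pos: [0.4213, -0.0806, 0.0413]
tool_rot: [0.0, -0.15, 0.989, 0.0]
contact_force: [1.0, 0.6, 0.9]
grip_width: -0.001
finger_force: 0.0
```

```bash
python3 st.py;python3 ph.py 198
```

```text
[ 0.42131651 -0.08055446  0.041349  ] r 0.14312658237750203 ang 198.55899514919045 yaw 17.237420714047232 [0.97825391 0.59799731 0.93894524] 12.45
scene tabs 118 [ 98.3104 170.3104]
scene cup 115 [ 0.5219 -0.0068  0.0833] 141.28818726877566
scene vials 229 [ 98.393 170.393]
top tabs 134 [ 98.2907 170.2907]
top cup 85 [ 0.4886 -0.0065  0.0836] 157.37144737950942
top vials 189 [ 98.1786 170.1786]
```

{"op": "send_rows", "data": {
  "plan": [
    [-1, -0.0015, 0.005, 0, 0],
    [-1, -0.0015, 0.005, 0, 0],
    [-1, 0, 0, 0.03, 0],
    [-1, 0, 0, 0.03, 0],
    [-1, 0, 0, 0.03, 0],
    [-1, 0, 0, 0.03, 0],
    [-1, 0, 0.04, 0, 0],
    [-1, 0, 0.05, 0, 0],
    [-1, 0, 0.05, 0, 0],
    [-1, 0, 0.05, 0, 0],
    [-1, 0, 0.05, 0, 0],
    [-1, 0, 0.04, 0, 0]
  ]
}}

```text
clock: 13.75
eef_pos: [0.4173, 0.2122, 0.1614]
tool_rot: [0.0, -0.151, 0.989, 0.0]
contact_force: [1.7, 0.3, 0.9]
grip_width: 0.0
finger_force: 0.0
```

```bash
python3 st.py;python3 ph.py; python3 - <<'E'
from h import *
vis=[]
for n in ("scene","top"):
    c=eyes.read_camera(n)
    R,_=cv2.Rodrigues(np.array(c["rvec"],float)); t=np.ravel(c["tvec"])
    v,u=np.mgrid[:400,:640]; dirs=np.stack([(u-c["cx"])/c["fx"],(v-c["cy"])/c["fy"],np.ones_like(u,float)],-1)@R
    o=-R.T@t; on=lambda z:(o+dirs*((z-o[2])/dirs[...,2])[...,None])[...,:2]
    f=c["frame"].astype(int); grey=(f.max(-1)-f.min(-1)<25)
    # platter centre: grey pixels near the top face
    X=on(.044); m=(grey&(np.hypot(*(X-[.557,-.035]).transpose(2,0,1))<.16)).astype(np.uint8)
    hub=(grey&(f.max(-1)<75)&(np.hypot(*(on(.066)-[.557,-.035]).transpose(2,0,1))<.03)); C=on(.066)[hub].mean(0)
    X=on(.008); q=X-[.557,-.035]; r=np.hypot(q[...,0],q[...,1]); a=np.degrees(np.arctan2(q[...,1],q[...,0]))%360
    m=grey&(f.max(-1)<110)&(r>.155)&(r<.215)&(abs(a-171)<9); p=X[m].mean(0)
    X=on(.084); w=(f.min(-1)>150)&(np.hypot(*(X-[.478,-.022]).transpose(2,0,1))<.04); k=X[w].mean(0)
    ang=lambda b:np.degrees(np.arctan2(*(b-C)[::-1]))%360
    print(n,"hub",hub.sum(),C,"ptr",m.sum(),p,ang(p),"cup",w.sum(),k,ang(k),finder.landmark_of("pointer",n)[:1])
    g=c["frame"].copy(); vis.append(cv2.resize(g[130:310,240:400],None,fx=3,fy=3))
cv2.imwrite("pics/p2.png",cv2.resize(np.hstack(vis),(800,450))[:,:,::-1])
E
```

```text
[0.41731639 0.21222948 0.16139731] r 0.28396113598728273 ang 119.46626479922425 yaw 17.360631933728882 [1.7309637  0.25971673 0.8860027 ] 13.75
scene tabs 143 [ 98.4053 170.4053]
scene cup 277 [ 0.4868 -0.0212  0.0834] 168.84976049691272
scene vials 224 [ 98.5132 170.5132]
top tabs 170 [ 98.4364 170.4364]
top cup 302 [ 0.4798 -0.0218  0.0837] 170.30422486421887
top vials 247 [ 98.4123 170.4123]
scene hub 45 [ 0.57203117 -0.03869888] ptr 86 [ 0.37406782 -0.00808463] 171.20907309972196 cup 271 [ 0.48208438 -0.02227385] 169.6513371205078 [{'at': [289.9, 171.1], 'p': 0.49}]
top hub 28 [ 0.54593721 -0.03162307] ptr 181 [ 0.37735622 -0.00863854] 172.23609737381614 cup 302 [ 0.47918723 -0.02199794] 171.79468951418974 [{'at': [327.1, 286.2], 'p': 0.69}]
```

View pics/p2.png

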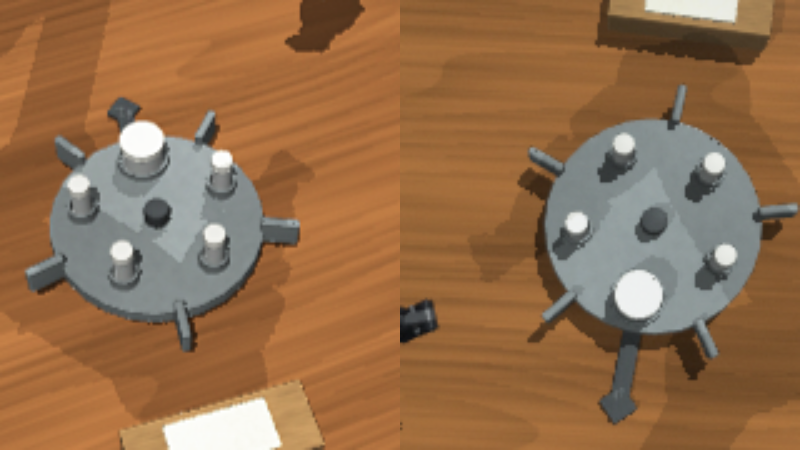

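The cup is very nearly in line, with the platter at 170.4° and the pointer at about 171.5°. A close wrist view will settle the difference.

```bash
python3 - <<'E'
from h import *
from scipy.spatial.transform import Rotation as Rn
np.set_printoptions(precision=4,suppress=True)
s=telemetry.sense(); c=eyes.read_camera("wrist"); H=np.array(c["hand_eye"]); print(H,c["fx"],c["cx"],c["cy"],s["joints"])
T=np.eye(4); q=s["tool_rot"]; T[:3,:3]=Rn.from_quat([q[1],q[2],q[3],q[0]]).as_matrix(); T[:3,3]=s["eef_pos"]
M=T@H; print("cam pos",M[:3,3],"axis",M[:3,2])
E
```

```text
[[ 0.0003 -0.9502 -0.3118  0.0805]
 [ 1.      0.0003  0.0002 -0.0004]
 [-0.0001 -0.3118  0.9502 -0.143 ]
 [ 0.      0.      0.      1.    ]] 289.87192592277677 321.4066566204046 198.2950447414634 [ 0.3272  0.1976 -0.3509  1.0231 -0.0004  0.0267]
cam pos [0.3411 0.1844 0.3042] axis [ 0.2971  0.0919 -0.9504]
```

{"op": "send_rows", "data": {
  "plan": [
    [-1, 0, 0, 0.03, -0.15],
    [-1, 0, 0, 0.03, -0.15],
    [-1, 0, 0, 0.03, -0.15],
    [-1, -0.003, -0.037, 0, 0],
    [-1, -0.003, -0.037, 0, 0],
    [-1, -0.003, -0.037, 0, 0],
    [-1, -0.003, -0.037, 0, 0],
    [-1, -0.003, -0.037, 0, 0],
    [-1, -0.003, -0.037, 0, 0],
    [-1, 0, 0, 0, 0],
    [-1, 0, 0, 0, 0]
  ]
}}

```text
clock: 15.2
eef_pos: [0.3997, -0.0141, 0.2513]
tool_rot: [-0.0, 0.077, 0.997, 0.0]
contact_force: [0.4, 0.1, 0.0]
grip_width: -0.002
finger_force: 0.0
```

```bash
python3 - <<'E'
from h import *
from scipy.spatial.transform import Rotation as Rn
np.set_printoptions(precision=4,suppress=True)
s=telemetry.sense(); c=eyes.read_camera("wrist"); H=np.array(c["hand_eye"]); save(c,"w1")
T=np.eye(4); q=s["tool_rot"]; T[:3,:3]=Rn.from_quat([q[1],q[2],q[3],q[0]]).as_matrix(); T[:3,3]=s["eef_pos"]
M=T@H; np.savez("w1.npz",M=M,f=c["frame"],d=c["z_map"],k=[c["fx"],c["fy"],c["cx"],c["cy"]])
print(s["eef_pos"],s["clock"])
def on(uv,z):
    d=M[:3,:3]@[(uv[0]-c["cx"])/c["fx"],(uv[1]-c["cy"])/c["fy"],1]; o=M[:3,3]; return (o+d*(z-o[2])/d[2])[:2]
for t,z in (("pointer",.008),("cup",.044),("cup_seat",.044),("platter",.024),("stand",0),("tab",.06)):
    for r in finder.landmark_of(t,"wrist")[:1]: print(t,r["p"],r["at"],on(r["at"],z))
E
```

```text
[ 0.3997 -0.0141  0.2513] 15.2
pointer 0.66 [317.7, 141.7] [ 0.3672 -0.0144]
cup 0.67 [328.0, 230.9] [ 0.48   -0.0181]
cup_seat 0.57 [326.3, 227.3] [ 0.4745 -0.0195]
stand 0.36 [318.4, 139.7] [ 0.3657 -0.0133]
tab 0.61 [263.7, 208.5] [ 0.4309 -0.091 ]
```

View pics/w1.png

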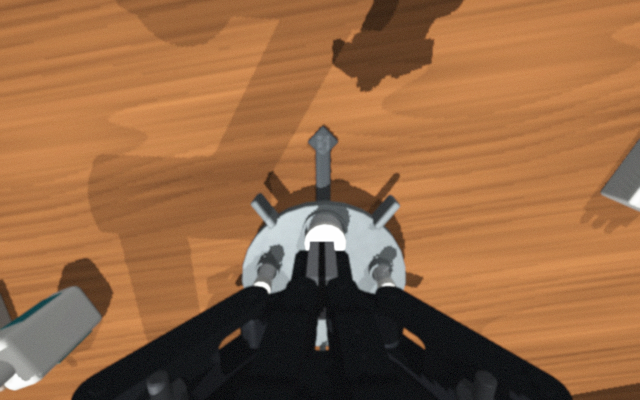

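```bash
python3 - <<'E'
from h import *
np.set_printoptions(precision=4,suppress=True)
w=np.load("w1.npz"); M=w["M"]; f=w["f"].astype(int); d=w["d"]; fx,fy,cx,cy=w["k"]
v,u=np.mgrid[:400,:640]; D=np.stack([(u-cx)/fx,(v-cy)/fy,np.ones(u.shape)],-1); W=(D*d[...,None])@M[:3,:3].T+M[:3,3]
Dw=D@M[:3,:3].T; o=M[:3,3]; on=lambda z:(o+Dw*((z-o[2])/Dw[...,2])[...,None])[...,:2]
grey=f.max(-1)-f.min(-1)<28
# tongue: row-wise centre
X=on(.008); m=grey&(u>305)&(u<342)&(v>122)&(v<190); pts=[]
for y in range(124,190):
    c=u[y][m[y]]
    if len(c)>3: pts.append([X[y,int(round(c.mean()))][0],np.interp(c.mean(),u[y],X[y,:,1])])
pts=np.array(pts); k=np.polyfit(pts[:,0],pts[:,1],1); res=pts[:,1]-np.polyval(k,pts[:,0]); k=np.polyfit(*pts[abs(res)<.002].T,1)
print("tongue line y=%.4fx+%.4f"%tuple(k),"angle",180+np.degrees(np.arctan(k[0])),"y at .557",np.polyval(k,.557),"head",pts[:25].mean(0),len(pts))
# tab tops
r=np.hypot(*(W[...,:2]-[.557,-.035]).transpose(2,0,1)); Y=on(.06); t=[]
for a,b in((245,285),(365,405)):
    q=(abs(W[...,2]-.06)<.004)&(u>a)&(u<b)&(v<235)&(v>185)&(r>.118)&(r<.158); P=Y[q]; e=np.linalg.svd(P-P.mean(0),full_matrices=False)[2][0]
    t.append(P.mean(0)); print("tab",q.sum(),P.mean(0),np.degrees(np.arctan2(e[1],e[0]))%180)
for a in (t,):
    l=a[0]-a[1]; n=np.array([-l[1],l[0]]); n*=-np.sign(n[0]); mid=(a[0]+a[1])/2
    print("bisector angle",np.degrees(np.arctan2(n[1],n[0])),"at x=.367 y",mid[1]+n[1]/n[0]*(.367-mid[0]),"tongue y",np.polyval(k,.367))
p=pts[:25].mean(0)-[.557,-.035]; print(np.degrees(np.arctan2(p[1],p[0])))
E
```

```text
tongue line y=-0.1523x+0.0481 angle 171.34197432174884 y at .557 -0.03670427195964817 head [ 0.3648 -0.0074] 63
tab 227 [ 0.4349 -0.0946] 26.399866860520792
tab 223 [0.4605 0.0595] 134.4264046589307
bisector angle 170.56545445207027 at x=.367 y -0.004131023994250246 tongue y -0.007772621837716216
171.82659692394023
```

The platter is at 170.4° and the tongue at 171.3°, so I'll nudge it about 0.9° more, which is a little over 2 mm at the tab.

{"op": "send_rows", "data": {
  "plan": [
    [-1, 0.005, -0.016, 0, 0.15],
    [-1, 0.006, -0.016, 0, 0.15],
    [-1, 0.006, -0.017, 0, 0.15],
    [-1, 0, 0, 0, 0],
    [-1, 0, 0, -0.04, 0],
    [-1, 0, 0, -0.04, 0],
    [-1, 0, 0, -0.04, 0],
    [-1, 0, 0, -0.03, 0],
    [-1, 0, 0, -0.03, 0],
    [-1, 0, 0, -0.03, 0],
    [-1, 0, 0, 0, 0],
    [-1, 0, 0, 0, 0]
  ]
}}

```text
clock: 16.75
eef_pos: [0.4166, -0.0608, 0.0415]
tool_rot: [-0.001, -0.15, 0.989, 0.001]
contact_force: [0.5, -0.1, -0.1]
grip_width: 0.001
finger_force: 0.0
```

```bash
python3 st.py
```

```text
[ 0.41660895 -0.06082746  0.04151615] r 0.14274699803355648 ang 190.42403335056954 yaw 17.236367640782504 [ 0.54986359 -0.14788138 -0.13471765] 16.75
```

{"op": "send_rows", "data": {
  "plan": [
    [-1, 0.001, -0.005, 0, 0],
    [-1, 0.001, -0.005, 0, 0],
    [-1, 0.001, -0.005, 0, 0],
    [-1, 0.001, -0.003, 0, 0],
    [-1, 0.001, -0.002, 0, 0],
    [-1, 0.0004, -0.002, 0, 0],
    [-1, 0, 0, 0, 0],
    [-1, 0, 0, 0, 0]
  ]
}}

```text
clock: 17.55
eef_pos: [0.4225, -0.0837, 0.0412]
tool_rot: [-0.0, -0.15, 0.989, 0.0]
contact_force: [-0.3, -0.4, 0.9]
grip_width: 0.004
finger_force: 0.0
```

```bash
python3 st.py; python3 ph.py 198
```

```text
[ 0.42253029 -0.08372482  0.04123725] r 0.14302521403204568 ang 199.91787911629723 yaw 17.249453229317425 [-0.29915399 -0.37142241  0.86316489] 17.55
scene tabs 128 [ 99.968 171.968]
scene cup 112 [ 0.5316 -0.0074  0.0834] 132.6145963153616
scene vials 233 [100.182 172.182]
top tabs 136 [ 99.9528 171.9528]
top cup 62 [ 0.4861 -0.0072  0.0835] 158.59300183214157
top vials 185 [ 99.688 171.688]
```

{"op": "send_rows", "data": {
  "plan": [
    [-1, -0.0015, 0.005, 0, 0],
    [-1, -0.0015, 0.005, 0, 0],
    [-1, 0, 0, 0.03, 0],
    [-1, 0, 0, 0.03, 0],
    [-1, 0, 0, 0.03, 0],
    [-1, 0, 0, 0.03, 0],
    [-1, 0, 0.04, 0, 0],
    [-1, 0, 0.05, 0, 0],
    [-1, 0, 0.05, 0, 0],
    [-1, 0, 0.05, 0, 0],
    [-1, 0, 0.05, 0, 0],
    [-1, 0, 0, 0, 0]
  ]
}}

```text
clock: 18.85
eef_pos: [0.4187, 0.172, 0.1614]
tool_rot: [0.0, -0.155, 0.988, 0.001]
contact_force: [-0.2, 0.1, -0.5]
grip_width: -0.006
finger_force: 0.0
```

```bash
python3 ph.py; python3 - <<'E'
from h import *
vis=[eyes.read_camera(n)["frame"][130:310,240:400] for n in ("scene","top")]
cv2.imwrite("pics/fin.png",cv2.resize(np.hstack(vis),(800,450))[:,:,::-1])
E
```

```text
scene tabs 151 [100.0377 172.0377]
scene cup 277 [ 0.4865 -0.0232  0.0834] 170.53037369702574
scene vials 235 [100.0568 172.0568]
top tabs 182 [100.0002 172.0002]
top cup 299 [ 0.4791 -0.0244  0.0836] 172.2440719322194
top vials 245 [ 99.8555 171.8555]
```

View pics/fin.png

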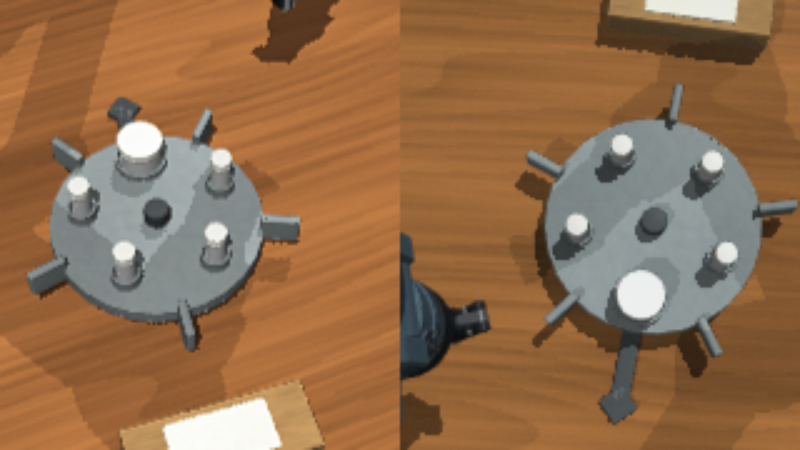

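The cup at (640,295) lies on the line from the hub (654,220) to the pointer head (618,405), within about 0.6° of it. All the vials are upright and the arm is clear, so I'll hand in.

```bash
python3 -c "
from h import *
print(ticket.hand_in())"
```

```text
the job is handed in; nothing more can be done
None
```

I turned the carousel by pushing one tab until the cup stood in line with the pointer, to within about 0.6° by camera measurement, and handed the job in at about 19 s with the platter at rest, the vials upright and the arm clear.

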